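# Pump a dose into the cup on the kitchen scale

### The arm

A 7-joint arm with a two-finger parallel gripper is mounted at the origin on a cart in front of the work surface, level with it; the furniture and walls round the work are solid. World frame = base frame: x ahead of the robot, y to its left, z up, the work surface at z = 0. Lengths are in m, angles in rad, forces in N, time in s.
With the tool pointing down it reaches from about 0.425 to 0.875 m from the base axis. Payload 4.7 kg.
Tool frame: the origin (TCP) lies between the finger pads; the fingertips stand 19 mm ahead of it and the grasp point (between the pads) is the TCP (ctrl.tip_extent is the distance from the TCP to the fingertips, in m); z points along the fingers, y is the line along which they close (so a half turn about z gives the same grasp; the last joint's range is limited). The gripper opens to 87 mm and grips with 3 to 60 N. Pads are 19 mm wide; open, the fingers measure 117 mm over their backs; the gripper's body (75 mm by 190 mm) begins 51 mm behind the grasp point.
Start: joints at [-1.137, 0.321, -0.07, 1.45, 0.023, 1.371, -0.057], TCP at [0.265, 0.594, 0.242] pointing down, gripper open.
Joint ranges: [-2.86, 2.86], [-0.3, 2.09], [-1.38, 1.24], [0.06, 2.45], [-1.56, 4.7], [0.09, 2.05], [-2.69, 2.69]. Speed limits (rad/s): [2.57, 2.57, 3.14, 3.14, 3.14, 3.14, 3.14].

### API

Orientations are given as a rotation vector (axis times angle).
In Python, from bench import ctrl gives the robot as it stands.
- The arm moves only by the shell command python3 -m crank 'ROWS' [OPENING] [FORCE]. ROWS is JSON, a list of rows, each an object of numbers: "tx", "ty", "tz": the shift along the tool's x, y, z in mm; "turn": the turn about the tool's z in units of 5 degrees (1.0 is 5 degrees). In form: [{"tx": .., "ty": .., "tz": .., "turn": ..}, ...]. A call has 1 to 5 rows; each row is the pose to reach, as a shift and turn from the pose commanded when the call began, along the tool's axes at that moment; what a row does not reach only later rows make up. A row lasts 1/8 s, in which the tool goes at most 62.5 mm and 10.7 degrees, less where a joint would pass 70% of its speed; a pose out of reach is approached as far as the arm can. A call with a gripper value outside its range is refused whole. OPENING is the finger opening in mm, from 0 to 87, set as the call begins (- or left out, the last holds). The fingers move at their own pace and stop on an object; FORCE is the grip in N (left out, the last holds). Time passes only in rows, so rows that repeat a pose let the fingers close. It gives the time, the measured TCP pose, the force, the opening and the grip force at its end, in the units of the state.
- ctrl.get_state(): the state, without advancing time (a new reading comes with each control period).
- ctrl.get_image(name): name is "scene" or "top" or "wrist"; returns (picture, depth): 480x640x3 uint8, red, green, blue; 480x640 float32, m along the optical axis (not along the pixel's ray), 0 where there is no reading.
- ctrl.camera_model(name): a dict with "intrinsics" (3x3 intrinsics, pixels), "origin" and "orientation" of the camera in the world. Camera axes: x right, y down, z forward; pixel columns grow to the right and rows downward; lengths in m; the calibration is good to about 2 mm. A picture is of the moment at which its call begins: read the wrist's pose just before it. camera_model takes no time and is no camera call; for the wrist camera it gives the pose at the moment of the call.
- ctrl.close_job(): hands the job in; it is judged then, once.
Trained networks look in the newest picture that a camera, given by its name, has taken for a name from the list of things; names that differ only in an ending like _2 or _b are one class to them, and where a whole thing is asked for, a point or a joint stands for the part that bears it (a point fixed in the world has none). Each returns a list of dicts, best first, with "confidence" (0 to 1); they miss things now and then, are a little off and sometimes report something else, mostly with a low value. They report only what shows in the picture. A call takes as long as a camera call. They do not tell look-alikes from the thing itself.
- ctrl.recognise(camera, query): "xyz" ([x, y, z] in m, in world coordinates, good to about 4 mm: the middle of the surface that is visible of it).
- ctrl.mark_of(camera, query): "xyz" ([x, y, z] in m, in world coordinates, good to about 4 mm: a listed point, or the origin of a listed thing).
The state is a dict: "time": time; "joint_positions": joint angles; "qd": joint speeds; "joint_torque": joint torques, N m; "position": TCP position; "tool_rot": TCP orientation; "ft_force": force on the tool from outside, world axes, zero at the start; "torque": the same for the moment, N m; "grip_width": opening from 0.0 (shut) to 1.0 (fully open); "grip_force": force on a finger pad.
Only numpy, scipy, OpenCV 4.12 (cv2) and the standard library are available. Lean on these libraries where they do the work, as an engineer would, in place of code of your own. Each camera call takes 0.05 s, during which the arm holds its last target. There are 200 camera calls.

### The job

Get the kitchen scale ready and pump a dose of syrup into the cup: take the spice jar off the scale's pan and stand it upright on the chopping board, then set the steel cup gently and upright in the middle of the pan, under the spout of the pump bottle, and let go. Once the cup stands there (not before), press the pump head all the way down to its stop, hold it down for a moment, and let it spring right up again. Leave the other things where they are.

Things in the scene. Friction and masses are not known exactly. Their poses are not given: they have to be found in the camera images.
- pump_bottle: fixed brown bottle with a paper label band and a black pump; body 68 mm diameter, its screw collar up to 165 mm, whole height 221 mm. Origin under the bottle's axis on the worktop, z up; its spout reaches along its own -x, towards the robot's side, 92 mm from the axis
- plunger (a joint): travel of the pump head with its spout, m: 0 up (sprung), 0.026 fully down at its stop; straight down; about 4 N to start and 12 N at the stop
- plunger_top (a point): centre of the top of the pump head (black, 41 mm diameter, 221 mm above the worktop when up); goes down with it
- spout_tip (a point): lower end of the spout (12 mm thick), 178 mm above the worktop when up; the spout rises 12 mm straight up from here, bends back and runs to the head as a 12 mm bar between 195 and 218 mm high; moves down with the head
- scale: fixed blue spring scale in front of the bottle, housing 130 x 124 mm and 38 mm high, a sloping round dial on its -x side up to 57 mm high. Origin on the worktop under the pan's centre, z up
- pan_top (a point): centre of the top face of the scale's flat round steel pan, 100 mm diameter, no rim, 58 mm above the worktop when empty; it moves with the pan
- pan (a joint): how far the pan is pressed down, m: 0 empty, 0.010 bottomed; 450 N/m, so the jar sinks it about 2.4 mm and the cup 2.5 to 5 mm
- spice_jar: spice jar with a dark lid that stands on the pan at the start, 45 mm diameter, 105 mm tall, 0.11 kg. Origin centre of its underside, z up
- steel_cup: pale metal cup without handle, open at the top, straight round side 58 mm diameter, 62 mm tall, 0.11 to 0.22 kg. Origin centre of its underside, z up. Stands on the worktop
- board: fixed wooden chopping board, 250 mm (its x) by 360 mm (its y), 22 mm thick. Origin centre of its underside, z up. The lemon lies on it near its -y end
- pepper_jar: bystander: another spice jar with a dark lid, 44 mm diameter, 105 mm tall, on the worktop. Origin centre of its underside
- dropper: bystander: amber dropper bottle, 34 mm diameter, 102 mm tall. Origin centre of its underside
- milk_jug: bystander: orange milk jug, 67 x 103 mm, 85 mm tall, handle at its -y. Origin centre of its underside
- mug_white: bystander: white mug, 116 x 85 mm, 93 mm tall, handle at its -x. Origin centre of its underside
- lemon: bystander: lemon, 78 x 55 x 56 mm, lying on the board. Origin centre of its underside
Mind the look-alikes: they are no part of the job. Leave any purple or red look-alike of the spice_jar alone.

How it is judged:
On the way, in this order (a step that is already met when the one before it is completed fails the run):
1. the steel cup stands upright in the middle of the pan under the spout, released (horizontal distance between steel_cup and pan_top below 0.015 m and horizontal distance between steel_cup and spout_tip below 0.02 m and z of steel_cup in the frame of pan_top between -0.004 and 0.005 m and angle between steel_cup's own z axis and vertical below 0.12 rad and contact force between the fingers and steel_cup below 0.05 N and linear speed of steel_cup below 0.02 m/s), for 0.2 s.
2. the pump head is pressed down to its stop over the cup (value of joint plunger above 0.0238 m and horizontal distance between steel_cup and pan_top below 0.015 m and horizontal distance between steel_cup and spout_tip below 0.02 m and z of steel_cup in the frame of pan_top between -0.004 and 0.005 m and angle between steel_cup's own z axis and vertical below 0.12 rad), for 0.15 s.
At the end, for the whole second after the job is handed in: The pump head is fully up again (within 3 mm); the cup stands upright and still on the pan, within 15 mm of its middle and its axis within 20 mm of the spout; the spice jar stands upright and still on the chopping board, its axis at least 15 mm inside the edges (horizontal distance between steel_cup and pan_top below 0.015 m and horizontal distance between steel_cup and spout_tip below 0.02 m and z of steel_cup in the frame of pan_top between -0.004 and 0.005 m and angle between each of steel_cup, spice_jar's own z axis and vertical below 0.12 rad and x of spice_jar in the frame of board between -0.11 and 0.11 m and y of spice_jar in the frame of board between -0.165 and 0.165 m and z of spice_jar in the frame of board between 0.016 and 0.028 m and value of joint plunger below 0.003 m and linear speed of each of steel_cup, spice_jar below 0.02 m/s); the robot touches nothing.
It fails at once if the pump is worked (more than 8 mm) while the cup is not on the pan under the spout (value of joint plunger above 0.008 m and not (horizontal distance between steel_cup and spout_tip below 0.025 m and z of steel_cup in the frame of pan_top below 0.03 m)).
It fails at once if the cup is slammed onto the pan (more than 25 N) (contact force between steel_cup and pan above 25 N).
It fails at once if a bystander (second spice jar, dropper bottle, milk jug, white mug, lemon) is pushed more than 30 mm (distance of any of pepper_jar, dropper, milk_jug, mug_white, lemon from where it was at the start of the episode above 0.03 m).
It fails at once if a standing bystander is knocked over (angle between any of pepper_jar, dropper, milk_jug, mug_white's own z axis and vertical above 0.5 rad).
It also fails if it takes over 69 s, if anything falls off the work surface, if the arm or the gripper's body presses on something with over 40 N, if the wrist force passes 120 N, or if a joint passes its speed limit or range.

## Working session

There is one attempt and no reset: what is moved stays moved. The work goes in short steps, Python scripts to look and compute and a shell command to move; the robot and the scene stay as the last step left them, time stands still between calls to the robot, and variables do not carry over. Pictures are saved under pics/ and viewed, at most 12 in all, crops included, and the job is handed in when it is done.

```bash
mkdir -p pics; ls; python3 - <<'E'
from bench import ctrl
import cv2,numpy as np
s=ctrl.get_state();print(s['time'],s['position'],s['tool_rot'],s['grip_width'])
for c in ("scene","top"):
    im,d=ctrl.get_image(c);cv2.imwrite(f'pics/{c}0.png',im[:,:,::-1])
    m=ctrl.camera_model(c);K=np.array(m['intrinsics']);print(c,m)
    for q in ['spice_jar','steel_cup','pump_bottle','spout_tip','plunger_top','pan_top','board','pepper_jar','dropper','milk_jug','mug_white','lemon']:
        r=ctrl.mark_of(c,q);print(q,[(np.round(x['xyz'],3).tolist(),round(x['confidence'],2)) for x in r][:4])
print(ctrl.get_state()['time'])
E
```

```text
pics
0.0 [0.26474884 0.59306891 0.24045306] [-6.54426318e-01 -3.07236321e+00  3.00146999e-03] 0.9980327063919318
scene {'intrinsics': array([[579.31683811,   0.        , 310.76935852],
       [  0.        , 579.31683811, 237.71131816],
       [  0.        ,   0.        ,   1.        ]]), 'origin': array([0.26111761, 1.08001273, 1.50734655]), 'orientation': array([-0.42045332,  2.82320224, -1.07053256])}
spice_jar [([0.57, -0.172, 0.003], 0.87), ([0.566, 0.088, -0.0], 0.87), ([0.562, -0.04, 0.059], 0.82)]
steel_cup [([0.444, -0.289, -0.0], 0.72)]
pump_bottle [([0.658, -0.035, -0.001], 0.82), ([0.614, -0.277, 0.001], 0.5)]
spout_tip [([0.569, -0.049, 0.179], 0.8), ([0.618, -0.276, 0.002], 0.73)]
plunger_top [([0.66, -0.035, 0.219], 0.73)]
pan_top [([0.571, -0.04, 0.058], 0.85)]
board [([0.49, 0.338, -0.005], 0.72), ([0.562, -0.042, 0.058], 0.2)]
pepper_jar [([0.617, -0.273, -0.0], 0.75)]
dropper [([0.551, -0.415, -0.002], 0.69)]
milk_jug [([0.362, -0.558, 0.0], 0.82)]
mug_white [([0.773, -0.196, 0.001], 0.85)]
lemon [([0.492, 0.467, 0.022], 0.92), ([0.561, -0.04, 0.056], 0.69)]
top {'i
[... 225 characters left out ...]
'orientation': array([-1.86854469,  1.79915711, -0.64580896])}
spice_jar [([0.564, -0.042, 0.058], 0.71), ([0.571, -0.172, 0.002], 0.52), ([0.568, 0.089, -0.001], 0.52)]
steel_cup [([0.444, -0.293, -0.001], 0.83)]
pump_bottle [([0.66, -0.038, -0.001], 0.87)]
spout_tip [([0.574, -0.046, 0.178], 0.63)]
plunger_top [([0.661, -0.035, 0.222], 0.72)]
pan_top [([0.569, -0.044, 0.057], 0.56)]
board [([0.497, 0.346, 0.0], 0.91)]
pepper_jar [([0.617, -0.274, 0.002], 0.48)]
dropper [([0.551, -0.411, -0.001], 0.7)]
milk_jug [([0.363, -0.557, -0.0], 0.72), ([0.616, -0.273, -0.001], 0.53), ([0.572, -0.047, 0.177], 0.41)]
mug_white []
lemon [([0.495, 0.348, 0.001], 0.64), ([0.491, 0.467, 0.021], 0.47)]
1.3
```

View pics/scene0.png

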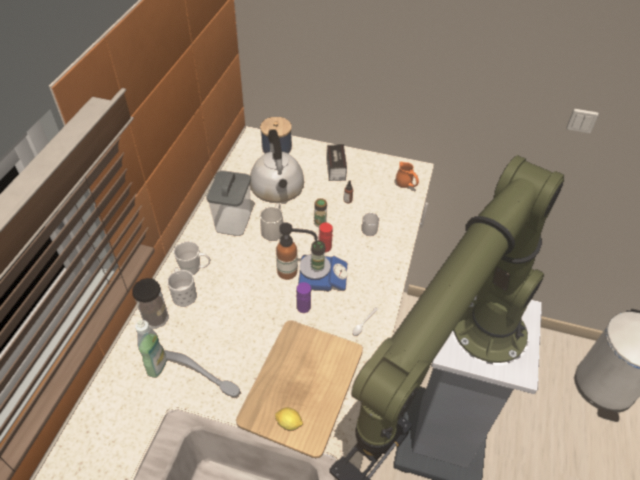

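View pics/top0.png

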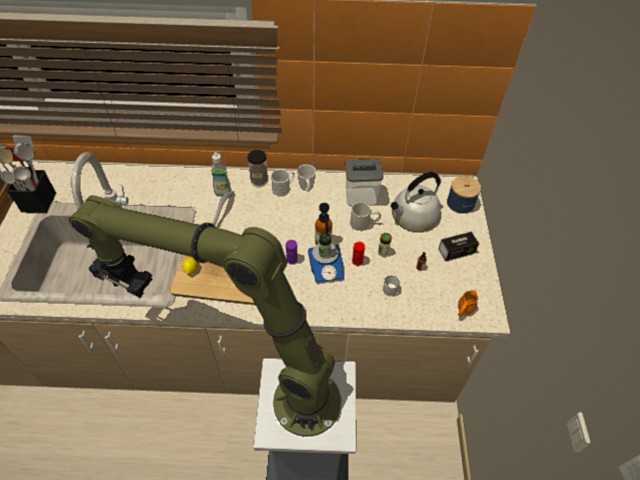

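The scene picture shows four candidates for the spice jar:
- green jar with a dark lid, on the pan: scene (318,253)
- purple jar: (304,297)
- red jar: (326,237)
- pepper jar: (320,211), on the worktop

I choose the one on the pan. The steel cup is the handleless one at (370,224); the mugs with handles are at (271,222), (188,258) and (182,287). The pump's spout hangs over the jar, so I need the scale's geometry before reaching in.

```bash
cat > h.py <<'E'
from bench import ctrl
import numpy as np, cv2
from scipy.spatial.transform import Rotation as R
def go(x,y,z,yaw=180.):
    """print the shift in tool axes; yaw = world direction of tool x, deg"""
    s=ctrl.get_state();M=R.from_rotvec(s['tool_rot']).as_matrix()
    d=M.T@(np.array([x,y,z])-s['position'])*1000
    cur=np.degrees(np.arctan2(M[1,0],M[0,0]))
    t=-((yaw-cur+180)%360-180)/5
    print('t',round(s['time'],2),'pos',s['position'].round(4),'tilt',M[:,2].round(3),'| tx ty tz',d.round(1),'turn',round(t,2))
def cloud(c):
    m=ctrl.camera_model(c);im,d=ctrl.get_image(c)
    K=m['intrinsics'];v,u=np.mgrid[:480,:640]
    p=np.stack([(u-K[0,2])/K[0,0]*d,(v-K[1,2])/K[1,1]*d,d],-1)
    w=p@R.from_rotvec(m['orientation']).as_matrix().T+m['origin'];w[d==0]=np.nan
    return im,w
E
python3 - <<'E'
from h import *
go(.47,-.04,.36)
im,w=cloud("scene")
for x in np.arange(.46,.60,.01):
    row=[]
    for y in np.arange(-.115,.045,.015):
        k=(abs(w[...,0]-x)<.005)&(abs(w[...,1]-y)<.0075)
        row.append(int(1000*np.nanmedian(w[...,2][k])) if k.sum() else -1)
    print(round(x,3),row)
E
```

```text
t 1.3 pos [0.265  0.5936 0.2416] tilt [ 0.  0. -1.] | tx ty tz [-445.5 -495.  -118.5] turn -4.81
0.46 [0, 0, 2, -1, 1, 1, 1, 6, 0, -1, 0]
0.47 [3, 1, -3, 23, 24, 28, 29, 21, 0, 0, 0]
0.48 [-2, 23, 24, 29, 34, 31, 34, 21, 0, 0, 1]
0.49 [26, 29, 34, 37, 39, 41, 39, 28, 3, 0, 0]
0.5 [29, 35, 39, 42, 47, 45, 47, 27, 20, 0, 1]
0.51 [-1, 43, 43, 49, 52, 49, 50, 46, 23, 1, 0]
0.52 [40, 49, 46, 49, 45, 47, 38, 39, 24, -1, 1]
0.53 [-1, 45, 44, 53, 54, 55, 55, 39, 25, 2, 0]
0.54 [35, 34, 54, 54, 53, 107, 102, 42, 30, 17, 1]
0.55 [33, 40, 55, -1, 159, 159, 118, 57, 34, 12, 0]
0.56 [-1, -1, -1, 157, 158, 160, 123, 75, 39, 18, 2]
0.57 [-1, -1, -1, -1, 160, 184, 123, 58, 43, 36, -1]
0.58 [-1, -1, -1, -1, 158, 163, 98, 54, 40, 39, -1]
0.59 [-1, -1, -1, -1, 54, 204, 55, 55, 39, 39, -1]
```

The dial occupies x 0.47–0.52, and the spout and scale share an axis turned by about 7°. The plan has four parts:
1. **Jar:** grip the lid high, with the fingers straddling the spout, and back it out along -x.
2. **Cup placement:** set the cup off-centre on the pan, from a diagonal that clears both spout and dial.
3. **Centring:** push the cup to the middle.
4. **Pump:** press the pump head.

First I move to a viewpoint.

```bash
R1='[{"tx":-50,"ty":-50,"tz":-40},{"tx":-90,"ty":-100,"tz":-80},{"tx":-130,"ty":-150,"tz":-110},{"tx":-175,"ty":-200,"tz":-118},{"tx":-220,"ty":-245,"tz":-118}]'; true
python3 -m crank '[{"tx":-40,"ty":-40,"tz":-30},{"tx":-80,"ty":-85,"tz":-60},{"tx":-120,"ty":-130,"tz":-90},{"tx":-160,"ty":-175,"tz":-118},{"tx":-200,"ty":-220,"tz":-118}]' 87
python3 -m crank '[{"tx":-40,"ty":-45},{"tx":-80,"ty":-90},{"tx":-120,"ty":-135},{"tx":-160,"ty":-180},{"tx":-200,"ty":-225}]'
python3 -m crank '[{"tx":-40,"ty":-45,"turn":-2},{"tx":-45,"ty":-50,"turn":-4},{"tx":-45,"ty":-50,"turn":-6.2},{"tx":-45,"ty":-50,"turn":-6.2}]'
python3 - <<'E'
from h import *
go(.563,-.041,.25,187)
s=ctrl.get_state();print(s['joint_positions'].round(2),s['ft_force'])
m=ctrl.camera_model('wrist');M=R.from_rotvec(s['tool_rot']).as_matrix();print('cam in tool',M.T@(m['origin']-s['position']),(M.T@R.from_rotvec(m['orientation']).as_matrix())[:,2])
im,w=cloud('wrist');cv2.imwrite('pics/w1.png',im[:,:,::-1])
for q in ['spice_jar','spout_tip','pan_top','plunger_top','pump_bottle','scale']:
    for c in ('wrist',):
        print(q,[(np.round(x['xyz'],4).tolist(),round(x['confidence'],2)) for x in ctrl.mark_of(c,q)][:3])
E
```

```text
t 1.35 pos [0.265  0.5936 0.2416] tilt [ 0.  0. -1.] | tx ty tz [-530.8 -458.    -8.4] turn -6.21
[-1.14  0.32 -0.07  1.45  0.02  1.37 -0.06] [-0.50200605  0.50288472 -0.86305302]
cam in tool [ 0.06455699  0.00034494 -0.14352548] [-2.41303106e-01 -8.38828451e-04  9.70449436e-01]
spice_jar []
spout_tip []
pan_top []
plunger_top []
pump_bottle []
scale []$[0]: bad value
$[0]: bad value
$[0]: bad value
```

```bash
python3 -m crank '[{"tx":-40,"ty":-40,"tz":-30,"turn":0},{"tx":-80,"ty":-85,"tz":-60,"turn":0},{"tx":-120,"ty":-130,"tz":-90,"turn":0},{"tx":-160,"ty":-175,"tz":-118,"turn":0},{"tx":-200,"ty":-220,"tz":-118,"turn":0}]' 87
python3 -m crank '[{"tx":-40,"ty":-45,"tz":0,"turn":0},{"tx":-80,"ty":-90,"tz":0,"turn":0},{"tx":-120,"ty":-135,"tz":0,"turn":0},{"tx":-160,"ty":-180,"tz":0,"turn":0},{"tx":-200,"ty":-225,"tz":0,"turn":0}]'
python3 -m crank '[{"tx":-40,"ty":-45,"tz":0,"turn":-2},{"tx":-45,"ty":-50,"tz":0,"turn":-4},{"tx":-45,"ty":-50,"tz":0,"turn":-6.2},{"tx":-45,"ty":-50,"tz":0,"turn":-6.2}]'
cat > look.py <<'E'
from h import *
import sys
s=ctrl.get_state();print(s['joint_positions'].round(2),s['ft_force'].round(2))
im,w=cloud('wrist');cv2.imwrite(f'pics/{sys.argv[1]}.png',im[:,:,::-1]);np.save('w.npy',w)
for q in sys.argv[2:]:
    print(q,[(np.round(x['xyz'],4).tolist(),round(x['confidence'],2)) for x in ctrl.mark_of('wrist',q)][:3])
E
python3 look.py w2 spice_jar spout_tip pan_top plunger_top pump_bottle scale
python3 -c "
from h import *
go(.563,-.041,.25,187)"
```

```text
time: 2.33
position: [0.3553, 0.321, 0.3609]
tool_rot: [0.653, 3.071, 0.006]
ft_force: [0.3, -0.4, 0.1]
grip_width: 1.0
grip_force: 0.0
time: 2.95
position: [0.4457, 0.0331, 0.3589]
tool_rot: [0.654, 3.072, 0.002]
ft_force: [1.3, 0.3, 0.1]
grip_width: 1.001
grip_force: 0.0
time: 3.45
position: [0.4661, -0.029, 0.3587]
tool_rot: [-0.188, 3.136, 0.001]
ft_force: [0.3, 0.5, -0.1]
grip_width: 1.001
grip_force: 0.0
[-0.65 -0.15  0.59  1.7   0.08  1.57  1.62] [ 0.31  0.45 -0.06]
spice_jar [([0.568, 0.0898, -0.0034], 0.75), ([0.5707, -0.169, -0.0], 0.7), ([0.5592, -0.0389, 0.0561], 0.68)]
spout_tip [([0.5716, -0.0438, 0.1753], 0.96)]
pan_top []
plunger_top []
pump_bottle [([0.6634, -0.0324, -0.0021], 0.73)]
scale [([0.5694, -0.0424, -0.0005], 0.69)]
t 3.8 pos [ 0.4661 -0.0287  0.3586] tilt [ 0.  0. -1.] | tx ty tz [-94.7 -23.9 108.6] turn -0.02
```

View pics/w2.png

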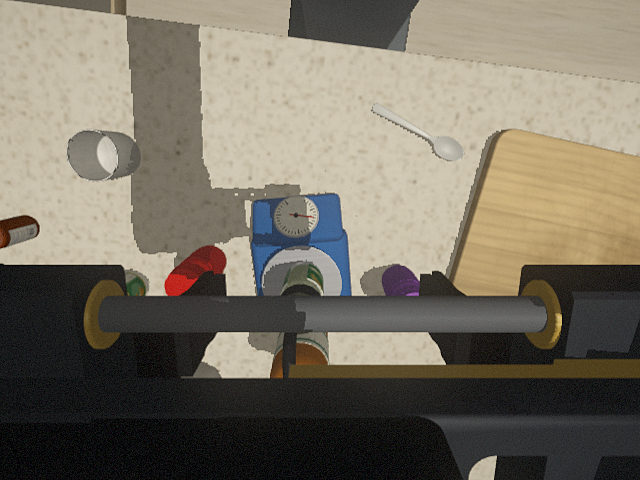

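The wrist picture shows the green, dark-lidded jar on the pan at (300,280). The purple jar is at (400,280) and the red one at (197,270), and the cup is at (103,155). My choice stands. Next I measure the lid, spout profile and cup rim from depth.

```bash
python3 - <<'E'
from h import *
W=np.load('w.npy').reshape(-1,3)
im,S=cloud('scene');S=S.reshape(-1,3);im,T=cloud('top');T=T.reshape(-1,3)
def box(P,a,b): return P[((P>a)&(P<b)).all(1)]
for n,P in (('scene',S),('top',T),('wrist',W)):
    j=box(P,[.53,-.08,.145],[.6,0,.172]); 
    if len(j):print(n,'jar top',len(j),j.min(0).round(3),j.max(0).round(3),np.median(j,0).round(4))
    c=box(P,[.39,-.34,.052],[.5,-.24,.075])
    if len(c)>5:
        (x,y),r=cv2.minEnclosingCircle(c[:,:2].astype(np.float32));print(n,'cup rim',len(c),round(x,4),round(y,4),round(r,4),c[:,2].max())
    for x in np.arange(.56,.69,.01):
        b=box(P,[x-.005,-.08,.175],[x+.005,.0,.235])
        if len(b):print('  x',round(x,3),'y',b[:,1].min().round(3),b[:,1].max().round(3),'z',b[:,2].min().round(3),b[:,2].max().round(3))
E
```

```text
scene jar top 168 [ 0.538 -0.066  0.145] [ 0.582 -0.014  0.167] [ 0.559  -0.0339  0.1588]
scene cup rim 71 0.4431 -0.2913 0.0356 0.06557836083497426
  x 0.57 y -0.053 -0.035 z 0.181 0.212
  x 0.58 y -0.047 -0.038 z 0.195 0.216
  x 0.59 y -0.045 -0.034 z 0.205 0.219
  x 0.6 y -0.051 -0.033 z 0.208 0.223
  x 0.61 y -0.045 -0.033 z 0.207 0.22
  x 0.62 y -0.044 -0.032 z 0.209 0.22
  x 0.63 y -0.042 -0.025 z 0.208 0.218
  x 0.64 y -0.038 -0.016 z 0.207 0.225
  x 0.65 y -0.048 -0.013 z 0.176 0.227
  x 0.66 y -0.054 -0.009 z 0.175 0.229
  x 0.67 y -0.052 -0.012 z 0.175 0.228
  x 0.68 y -0.044 -0.019 z 0.202 0.225
top cup rim 52 0.4388 -0.2919 0.034 0.07020095937605442
wrist jar top 272 [ 0.538 -0.06   0.145] [ 0.583 -0.024  0.162] [ 0.5407 -0.0414  0.1538]
wrist cup rim 704 0.4437 -0.2931 0.0296 0.06473581375520876
  x 0.57 y -0.052 -0.04 z 0.187 0.21
  x 0.58 y -0.05 -0.039 z 0.206 0.216
  x 0.59 y -0.05 -0.043 z 0.21 0.217
  x 0.6 y -0.048 -0.045 z 0.213 0.216
```

```bash
python3 -m crank '[{"tx":-31,"ty":-8,"tz":40,"turn":0},{"tx":-62,"ty":-16,"tz":80,"turn":0},{"tx":-92,"ty":-23.5,"tz":118,"turn":0},{"tx":-92,"ty":-23.5,"tz":118,"turn":0},{"tx":-92,"ty":-23.5,"tz":118,"turn":0}]' 87
python3 -c "
from h import *
go(.560,-.041,.169,187)"
```

```text
time: 4.53
position: [0.5602, -0.0412, 0.2413]
tool_rot: [-0.19, 3.136, -0.0]
ft_force: [-0.9, -0.5, 0.9]
grip_width: 0.999
grip_force: 0.0
t 4.53 pos [ 0.5602 -0.0412  0.2413] tilt [ 0. -0. -1.] | tx ty tz [ 0.2  0.2 72.3] turn -0.01
```

```bash
python3 -m crank '[{"tx":0,"ty":0,"tz":30,"turn":0},{"tx":0,"ty":0,"tz":55,"turn":0},{"tx":0,"ty":0,"tz":66,"turn":0},{"tx":0,"ty":0,"tz":72,"turn":0},{"tx":0,"ty":0,"tz":72,"turn":0}]'
python3 -m crank '[{"tx":0,"ty":0,"tz":0,"turn":0},{"tx":0,"ty":0,"tz":0,"turn":0},{"tx":0,"ty":0,"tz":0,"turn":0},{"tx":0,"ty":0,"tz":0,"turn":0},{"tx":0,"ty":0,"tz":0,"turn":0}]' 30 20
python3 - <<'E'
from h import *
go(.56,-.041,.169,187)
im,S=ctrl.get_image('scene');cv2.imwrite('pics/s2.png',cv2.resize(im[180:320,230:420],(760,560),interpolation=cv2.INTER_CUBIC)[:,:,::-1])
E
```

```text
time: 5.15
position: [0.5606, -0.041, 0.1695]
tool_rot: [-0.19, 3.134, 0.001]
ft_force: [0.3, -0.1, 0.4]
grip_width: 1.004
grip_force: 0.0
time: 5.78
position: [0.5603, -0.0411, 0.1686]
tool_rot: [-0.19, 3.136, 0.0]
ft_force: [-0.2, 0.3, 0.2]
grip_width: 0.515
grip_force: 0.1
t 5.78 pos [ 0.5603 -0.0411  0.1686] tilt [ 0.  0. -1.] | tx ty tz [ 0.3  0.1 -0.4] turn -0.01
```

View pics/s2.png

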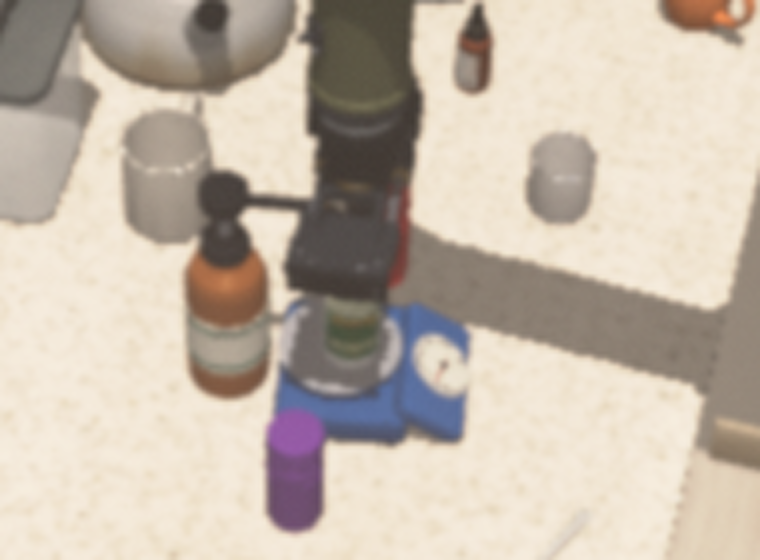

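The crop shows the fingers over the jar lid at (345,290), straddling the spout, with the pump not depressed. The fingers have only just reached the lid, so I keep closing.

```bash
python3 -m crank '[{"tx":0,"ty":0,"tz":0,"turn":0},{"tx":0,"ty":0,"tz":0,"turn":0},{"tx":0,"ty":0,"tz":0,"turn":0}]' 25 25
python3 -m crank '[{"tx":0,"ty":0,"tz":-2,"turn":0},{"tx":0,"ty":0,"tz":-5,"turn":0},{"tx":0,"ty":0,"tz":-8,"turn":0},{"tx":0,"ty":0,"tz":-8,"turn":0}]'
python3 -c "
from h import *
go(.45,-.055,.169,187)"
```

```text
time: 6.2
position: [0.5603, -0.041, 0.1686]
tool_rot: [-0.19, 3.136, 0.0]
ft_force: [-1.0, 1.2, 0.2]
grip_width: 0.508
grip_force: 25.0
time: 6.7
position: [0.5604, -0.0411, 0.1769]
tool_rot: [-0.19, 3.135, 0.0]
ft_force: [0.3, -0.8, -0.4]
grip_width: 0.51
grip_force: 25.0
t 6.7 pos [ 0.5604 -0.0411  0.1769] tilt [ 0.001  0.    -1.   ] | tx ty tz [111.3  -0.4   7.8] turn -0.01
```

```bash
python3 -m crank '[{"tx":15,"ty":0,"tz":-1,"turn":0},{"tx":40,"ty":0,"tz":-1,"turn":0},{"tx":70,"ty":0,"tz":-1,"turn":0},{"tx":95,"ty":0,"tz":-5,"turn":0},{"tx":105,"ty":0,"tz":-25,"turn":0}]'
python3 -m crank '[{"tx":0,"ty":0,"tz":-30,"turn":0},{"tx":0,"ty":20,"tz":-60,"turn":0},{"tx":0,"ty":55,"tz":-60,"turn":0},{"tx":0,"ty":95,"tz":-60,"turn":0},{"tx":0,"ty":135,"tz":-60,"turn":0}]'
python3 - <<'E'
from h import *
go(.49,.255,.17,187)
im,w=cloud('scene');im,t=cloud('top')
for W in (w,t):
    P=W.reshape(-1,3);k=(P[:,2]>.015)&(P[:,2]<.028)&(P[:,0]>.3)&(P[:,0]<.7)&(P[:,1]>.15)&(P[:,1]<.6);b=P[k]
    print(cv2.minAreaRect(b[:,:2].astype(np.float32)),b[:,2].mean())
E
```

```text
time: 7.32
position: [0.4538, -0.054, 0.2007]
tool_rot: [0.19, -3.133, -0.001]
ft_force: [0.5, 0.2, -0.4]
grip_width: 0.507
grip_force: 25.0
time: 7.95
position: [0.4395, 0.0812, 0.2618]
tool_rot: [-0.189, 3.135, 0.001]
ft_force: [0.7, -0.1, -0.7]
grip_width: 0.503
grip_force: 25.0
t 7.95 pos [0.4395 0.0812 0.2618] tilt [ 0.001  0.001 -1.   ] | tx ty tz [-71.  166.4  91.9] turn -0.02
((0.5301485061645508, 0.3588449954986572), (0.40165233612060547, 0.3292922079563141), 86.20476531982422) 0.02095052129180241
((0.5013238191604614, 0.367803156375885), (0.417900413274765, 0.3773531913757324), 84.94220733642578) 0.02060887002282722
```

```bash
python3 -m crank '[{"tx":-20,"ty":45,"tz":10,"turn":0},{"tx":-40,"ty":90,"tz":30,"turn":0},{"tx":-60,"ty":130,"tz":60,"turn":0},{"tx":-71,"ty":160,"tz":85,"turn":0},{"tx":-71,"ty":166,"tz":105,"turn":0}]'
python3 -m crank '[{"tx":0,"ty":0,"tz":8,"turn":0},{"tx":0,"ty":0,"tz":14,"turn":0},{"tx":0,"ty":0,"tz":18,"turn":0},{"tx":0,"ty":0,"tz":18,"turn":0}]'
python3 -c "
from h import *
go(.49,.255,.135,187)"
```

```text
time: 8.68
position: [0.49, 0.2554, 0.1549]
tool_rot: [0.195, -3.135, 0.001]
ft_force: [-0.9, -0.8, -1.5]
grip_width: 0.506
grip_force: 25.0
time: 9.18
position: [0.4904, 0.2532, 0.139]
tool_rot: [-0.189, 3.135, 0.001]
ft_force: [-0.1, -0.8, -1.9]
grip_width: 0.508
grip_force: 25.0
t 9.18 pos [0.4904 0.2532 0.139 ] tilt [ 0.001  0.001 -1.   ] | tx ty tz [0.2 1.8 4. ] turn -0.02
```

```bash
python3 -m crank '[{"tx":0,"ty":0,"tz":2,"turn":0},{"tx":0,"ty":0,"tz":2,"turn":0}]'
python3 -m crank '[{"tx":0,"ty":0,"tz":1.5,"turn":0},{"tx":0,"ty":0,"tz":1.5,"turn":0}]'
python3 -c "
from h import *
go(.49,.255,.135,187)
im,w=cloud('scene');cv2.imwrite('pics/s3.png',cv2.resize(im[280:460,230:470],(800,600))[:,:,::-1])"
```

```text
time: 9.43
position: [0.4902, 0.2536, 0.1368]
tool_rot: [-0.19, 3.136, 0.0]
ft_force: [0.2, -0.6, -1.4]
grip_width: 0.508
grip_force: 25.0
time: 9.68
position: [0.49, 0.2536, 0.135]
tool_rot: [0.19, -3.136, 0.0]
ft_force: [-0.1, -0.3, -1.5]
grip_width: 0.51
grip_force: 25.0
t 9.68 pos [0.49   0.2536 0.135 ] tilt [-0. -0. -1.] | tx ty tz [-0.1  1.4 -0. ] turn -0.01
```

View pics/s3.png

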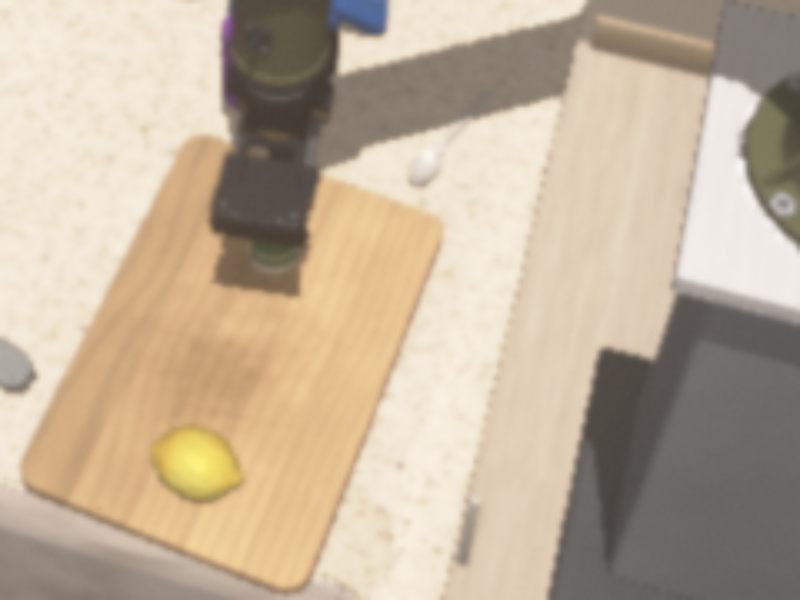

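The jar is at (275,255), well inside the board. The force still shows only the jar's weight, so I lower until contact.

```bash
python3 -m crank '[{"tx":0,"ty":0,"tz":1,"turn":0},{"tx":0,"ty":0,"tz":1,"turn":0}]' | grep -E "pos|ft"
python3 -m crank '[{"tx":0,"ty":0,"tz":1,"turn":0},{"tx":0,"ty":0,"tz":1,"turn":0}]' | grep -E "pos|ft"
python3 - <<'E'
from h import *
im,w=cloud('scene');P=w.reshape(-1,3)
k=(abs(P[:,0]-.49)<.03)&(abs(P[:,1]-.262)<.03)&(P[:,2]>.018)&(P[:,2]<.09);b=P[k];print(len(b));k=np.argsort(b[:,2]);print(np.percentile(b[:,2],[5,25,50,75,95]).round(3))
E
```

```text
position: [0.4905, 0.2538, 0.1348]
ft_force: [0.1, -0.5, 3.9]
position: [0.491, 0.2539, 0.1347]
ft_force: [-1.5, -1.5, 8.1]
252
[0.019 0.021 0.025 0.045 0.068]
```

```bash
python3 -m crank '[{"tx":0,"ty":0,"tz":-2,"turn":0},{"tx":0,"ty":0,"tz":-2,"turn":0},{"tx":0,"ty":0,"tz":-2,"turn":0},{"tx":0,"ty":0,"tz":-2,"turn":0}]' 80
python3 -m crank '[{"tx":0,"ty":0,"tz":-20,"turn":0},{"tx":0,"ty":0,"tz":-65,"turn":0},{"tx":0,"ty":0,"tz":-120,"turn":0},{"tx":15,"ty":-50,"tz":-150,"turn":1.5},{"tx":25,"ty":-110,"tz":-150,"turn":3.5}]' 87
python3 - <<'E'
from h import *
im,w=cloud('scene')
for c in ('scene','top'):
    if c=='top':ctrl.get_image('top')
    print([(np.round(x['xyz'],3).tolist(),round(x['confidence'],2)) for x in ctrl.mark_of(c,'spice_jar')])
go(.4401,-.2877,.20,127)
E
```

```text
time: 10.78
position: [0.4899, 0.2535, 0.1348]
tool_rot: [0.19, -3.135, 0.0]
ft_force: [-0.8, 0.3, -0.5]
grip_width: 0.863
grip_force: 0.0
time: 11.4
position: [0.4797, 0.1414, 0.2879]
tool_rot: [0.292, 3.123, 0.004]
ft_force: [0.7, -0.9, -0.2]
grip_width: 1.0
grip_force: 0.0
[([0.489, 0.256, 0.025], 0.76), ([0.566, 0.087, 0.002], 0.71), ([0.659, -0.035, 0.0], 0.58)]
[([0.495, 0.257, 0.024], 0.75), ([0.57, -0.174, 0.0], 0.65), ([0.66, -0.035, 0.224], 0.56), ([0.568, 0.085, -0.002], 0.54)]
t 11.6 pos [0.4787 0.1404 0.2854] tilt [ 0.     0.002 -1.   ] | tx ty tz [ -41.3 -428.    84.7] turn 8.47
```

```bash
python3 -m crank '[{"tx":0,"ty":-45,"tz":0,"turn":1.7},{"tx":0,"ty":-95,"tz":0,"turn":3.4},{"tx":-10,"ty":-145,"tz":0,"turn":5.1},{"tx":-20,"ty":-195,"tz":0,"turn":6.8},{"tx":-30,"ty":-245,"tz":0,"turn":8.47}]'
python3 -c "
from h import *
go(.4401,-.2877,.20,127)"
```

```text
time: 12.22
position: [0.4637, -0.1047, 0.2849]
tool_rot: [1.4, 2.812, 0.0]
ft_force: [-0.5, -0.2, -0.5]
grip_width: 1.0
grip_force: 0.0
t 12.22 pos [ 0.4637 -0.1047  0.2849] tilt [ 0.  0. -1.] | tx ty tz [-131.9 -129.1   84.8] turn 0.01
```

```bash
python3 -m crank '[{"tx":-30,"ty":-30,"tz":0,"turn":0},{"tx":-65,"ty":-65,"tz":10,"turn":0},{"tx":-100,"ty":-98,"tz":40,"turn":0},{"tx":-130,"ty":-127,"tz":75,"turn":0},{"tx":-132,"ty":-129,"tz":85,"turn":0}]'
python3 -m crank '[{"tx":0,"ty":0,"tz":0,"turn":0}]'
python3 look.py w3 steel_cup
python3 - <<'E'
from h import *
P=np.load('w.npy').reshape(-1,3)
c=P[(abs(P[:,0]-.444)<.05)&(abs(P[:,1]+.2925)<.05)&(P[:,2]>.01)&(P[:,2]<.07)]
r=c[c[:,2]>.056]
for q in (c,r):
    if len(q)>4: print(len(q),cv2.minEnclosingCircle(q[:,:2].astype(np.float32)))
go(.4401,-.2877,.045,127)
E
```

```text
time: 12.85
position: [0.4385, -0.2895, 0.1978]
tool_rot: [-1.402, -2.808, 0.005]
ft_force: [0.7, 0.8, -0.5]
grip_width: 1.0
grip_force: 0.0
time: 12.98
position: [0.4405, -0.2864, 0.1992]
tool_rot: [-1.395, -2.812, 0.001]
ft_force: [0.4, 0.2, 0.5]
grip_width: 1.0
grip_force: 0.0
[-0.37  0.11  0.96  1.84 -0.09  1.24  1.27] [0.38 0.23 0.53]
steel_cup [([0.4429, -0.295, -0.0011], 0.59), ([0.5706, -0.0425, -0.0006], 0.23)]
2426 ((0.4440693259239197, -0.2929568290710449), 0.029198843985795975)
656 ((0.44410672783851624, -0.2929989993572235), 0.02914302609860897)
t 13.07 pos [ 0.4415 -0.2863  0.2006] tilt [ 0.001  0.    -1.   ] | tx ty tz [ -0.2  -2.1 155.6] turn 0.06
```

View pics/w3.png

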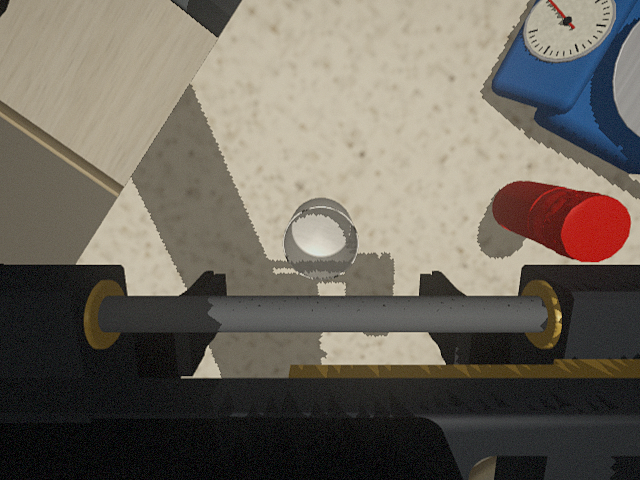

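The cup is at (320,238) in the picture, between the fingers and clear of the red jar; its centre is (0.444,-0.293). I descend and grip it.

```bash
python3 -m crank '[{"tx":-1,"ty":-2,"tz":35,"turn":0},{"tx":-1,"ty":-2,"tz":85,"turn":0},{"tx":-1,"ty":-2,"tz":130,"turn":0},{"tx":-1,"ty":-2,"tz":155,"turn":0},{"tx":-1,"ty":-2,"tz":155,"turn":0}]'
python3 -m crank '[{"tx":0,"ty":0,"tz":0,"turn":0},{"tx":0,"ty":0,"tz":0,"turn":0},{"tx":0,"ty":0,"tz":0,"turn":0},{"tx":0,"ty":0,"tz":0,"turn":0},{"tx":0,"ty":0,"tz":0,"turn":0}]' 45 20
python3 -m crank '[{"tx":0,"ty":0,"tz":-10,"turn":0},{"tx":0,"ty":0,"tz":-40,"turn":0},{"tx":0,"ty":0,"tz":-90,"turn":0},{"tx":0,"ty":0,"tz":-130,"turn":0},{"tx":0,"ty":0,"tz":-130,"turn":0}]'
python3 - <<'E'
from h import *
im,w=cloud('wrist');P=w.reshape(-1,3);s=ctrl.get_state();M=R.from_rotvec(s['tool_rot']).as_matrix()
Q=(P-s['position'])@M
c=Q[(abs(Q[:,0]+6)<100)&(abs(Q[:,1])<.033)&(abs(Q[:,0])<.05)&(Q[:,2]>-.035)&(Q[:,2]<.06)]
print(len(c),c.min(0),c.max(0)); r=c[(c[:,2]<-.01)];print(len(r),cv2.minEnclosingCircle(r[:,:2].astype(np.float32)) if len(r) else 0)
go(.548,-.0139,.20,127)
E
```

```text
time: 13.7
position: [0.4392, -0.2881, 0.0443]
tool_rot: [-1.394, -2.812, -0.001]
ft_force: [-0.4, -0.1, 0.2]
grip_width: 1.001
grip_force: 0.0
time: 14.32
position: [0.4396, -0.29, 0.0457]
tool_rot: [1.399, 2.812, 0.001]
ft_force: [-0.4, 0.3, 6.0]
grip_width: 0.649
grip_force: 19.9
time: 14.95
position: [0.4404, -0.2914, 0.178]
tool_rot: [1.397, 2.807, 0.002]
ft_force: [0.9, 0.2, -3.2]
grip_width: 0.648
grip_force: 20.0
12998 [-0.03471336 -0.03297006 -0.03489461] [0.0228631  0.03297083 0.04375297]
3253 ((0.0018247507978230715, -5.4834410548210144e-05), 0.03380679339170456)
t 15.0 pos [ 0.4393 -0.2903  0.176 ] tilt [ 0.002  0.    -1.   ] | tx ty tz [154.9 253.5 -23.7] turn 0.02
```

```bash
python3 -m crank '[{"tx":10,"ty":20,"tz":-40,"turn":0},{"tx":25,"ty":50,"tz":-80,"turn":0},{"tx":50,"ty":90,"tz":-110,"turn":0},{"tx":75,"ty":130,"tz":-115,"turn":0},{"tx":100,"ty":170,"tz":-115,"turn":0}]'
python3 -m crank '[{"tx":20,"ty":30,"tz":0,"turn":0},{"tx":45,"ty":60,"tz":0,"turn":0},{"tx":60,"ty":80,"tz":0,"turn":0},{"tx":60,"ty":80,"tz":0,"turn":0},{"tx":60,"ty":80,"tz":0,"turn":0}]'
python3 -c "
from h import *
go(.5444,-.009,.108,127)
for c in ('scene','top'):
  ctrl.get_image(c)
  for q in ('pan_top','spout_tip','plunger_top','scale','steel_cup'): print(c,q,[(np.round(x['xyz'],4).tolist(),round(x['confidence'],2)) for x in ctrl.mark_of(c,q)][:2])"
```

```text
time: 15.62
position: [0.514, -0.1062, 0.2889]
tool_rot: [-1.399, -2.811, 0.001]
ft_force: [-0.6, -0.5, -2.2]
grip_width: 0.647
grip_force: 20.0
time: 16.25
position: [0.5414, -0.0135, 0.2896]
tool_rot: [-1.402, -2.811, 0.003]
ft_force: [-0.1, -0.7, -1.5]
grip_width: 0.646
grip_force: 20.0
t 16.25 pos [ 0.5414 -0.0135  0.2896] tilt [-0.001 -0.001 -1.   ] | tx ty tz [  1.9   5.4 181.5] turn -0.0
scene pan_top [([0.5705, -0.0401, 0.0627], 0.73), ([0.4907, 0.3378, -0.0001], 0.52)]
scene spout_tip [([0.5696, -0.0485, 0.1799], 0.58), ([0.5481, -0.0169, 0.2412], 0.48)]
scene plunger_top [([0.6585, -0.0375, 0.2196], 0.81)]
scene scale [([0.5711, -0.0458, 0.0015], 0.79), ([0.7745, -0.1928, -0.0005], 0.53)]
scene steel_cup [([0.544, -0.0176, 0.2408], 0.81)]
top pan_top [([0.5731, -0.0423, 0.0608], 0.51)]
top spout_tip []
top plunger_top []
top scale [([0.5727, -0.0387, 0.0024], 0.77)]
top steel_cup []
```

```bash
python3 -m crank '[{"tx":2,"ty":5,"tz":25,"turn":0},{"tx":2,"ty":5,"tz":65,"turn":0},{"tx":2,"ty":5,"tz":110,"turn":0},{"tx":2,"ty":5,"tz":145,"turn":0},{"tx":2,"ty":5,"tz":170,"turn":0}]'
python3 -m crank '[{"tx":0,"ty":0,"tz":3,"turn":0},{"tx":0,"ty":0,"tz":6,"turn":0},{"tx":0,"ty":0,"tz":8,"turn":0},{"tx":0,"ty":0,"tz":8,"turn":0}]'
python3 - <<'E'
from h import *
go(.5444,-.009,.103,127)
im,_=ctrl.get_image('scene');cv2.imwrite('pics/s4.png',cv2.resize(im[190:320,240:410],(750,573),interpolation=cv2.INTER_CUBIC)[:,:,::-1])
E
```

```text
time: 17.48
position: [0.5439, -0.0069, 0.1184]
tool_rot: [-1.398, -2.812, 0.002]
ft_force: [0.3, -0.2, -2.1]
grip_width: 0.651
grip_force: 20.0
time: 17.98
position: [0.5451, -0.0069, 0.1128]
tool_rot: [1.399, 2.812, 0.002]
ft_force: [-0.1, 0.1, -1.5]
grip_width: 0.646
grip_force: 20.0
t 17.98 pos [ 0.5451 -0.0069  0.1128] tilt [ 0.001  0.    -1.   ] | tx ty tz [-1.2 -1.9  9.8] turn 0.02
```

View pics/s4.png

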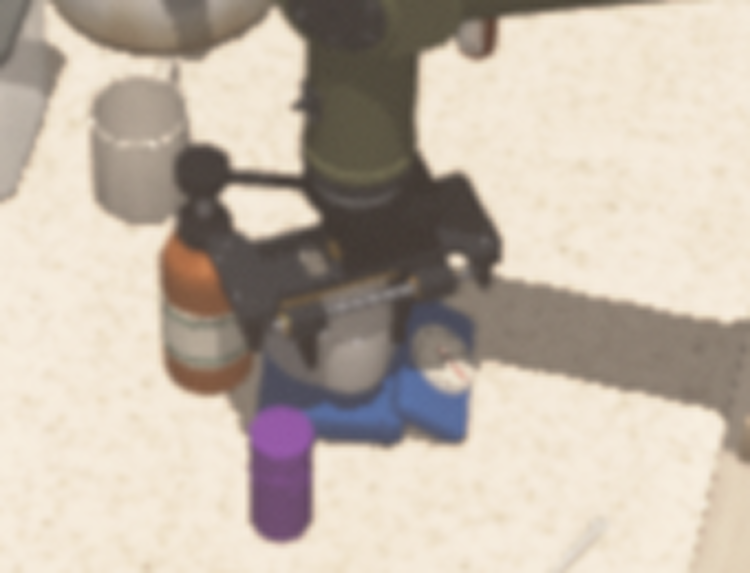

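The cup hangs over the pan's +y/-x part at (350,345). The gripper is clear of the spout and bottle, with no side force. I lower gently.

```bash
python3 -m crank '[{"tx":0,"ty":0,"tz":2.5,"turn":0},{"tx":0,"ty":0,"tz":5,"turn":0},{"tx":0,"ty":0,"tz":7,"turn":0},{"tx":0,"ty":0,"tz":7,"turn":0}]' | grep -E "pos|ft"
python3 -m crank '[{"tx":0,"ty":0,"tz":1,"turn":0},{"tx":0,"ty":0,"tz":2,"turn":0},{"tx":0,"ty":0,"tz":2,"turn":0}]' | grep -E "pos|ft"
python3 -m crank '[{"tx":0,"ty":0,"tz":1,"turn":0},{"tx":0,"ty":0,"tz":2,"turn":0},{"tx":0,"ty":0,"tz":2,"turn":0}]' | grep -E "pos|ft"
```

```text
position: [0.5444, -0.0071, 0.1048]
ft_force: [-0.1, -0.2, -2.0]
position: [0.5447, -0.007, 0.1031]
ft_force: [-0.5, 0.6, -1.4]
position: [0.5448, -0.007, 0.1011]
ft_force: [-0.1, 0.5, 0.4]
```

```bash
python3 -m crank '[{"tx":0,"ty":0,"tz":0.5,"turn":0},{"tx":0,"ty":0,"tz":0.5,"turn":0},{"tx":0,"ty":0,"tz":0.5,"turn":0}]' 64
python3 -m crank '[{"tx":0,"ty":0,"tz":0,"turn":0},{"tx":0,"ty":0,"tz":0,"turn":0},{"tx":0,"ty":0,"tz":0,"turn":0}]' 76
python3 -c "
from h import *
ctrl.get_image('scene')
for q in ('steel_cup','pan_top'): print(q,[(np.round(x['xyz'],4).tolist(),round(x['confidence'],2)) for x in ctrl.mark_of('scene',q)][:2])
im,w=cloud('wrist');P=w.reshape(-1,3)
c=P[(abs(P[:,0]-.548)<.05)&(abs(P[:,1]+.014)<.045)&(P[:,2]>.09)&(P[:,2]<.125)];print(len(c),c.max(0),cv2.minEnclosingCircle(c[:,:2].astype(np.float32)))
go(.5,.05,.101,127)
"
```

```text
time: 19.65
position: [0.5448, -0.007, 0.1007]
tool_rot: [1.399, 2.812, 0.0]
ft_force: [0.0, -0.5, 0.5]
grip_width: 0.735
grip_force: 0.0
time: 20.02
position: [0.5446, -0.007, 0.1006]
tool_rot: [1.399, 2.813, 0.0]
ft_force: [-0.3, -0.1, -0.4]
grip_width: 0.863
grip_force: 0.0
steel_cup [([0.5489, -0.0109, 0.05], 0.83)]
pan_top [([0.572, -0.0385, 0.0574], 0.36)]
6170 [0.58223393 0.03057862 0.12499602] ((0.5388563871383667, 0.0015098806470632553), 0.04809225723147392)
t 20.23 pos [ 0.5447 -0.007   0.1006] tilt [ 0.  0. -1.] | tx ty tz [72.4 -1.2 -0.4] turn 0.02
```

The cup stands on the pan at about (0.548,-0.012), released. I rise, narrow the fingers, back off, and push it about 36 mm along -tool x to the middle.

```bash
python3 -m crank '[{"tx":0,"ty":0,"tz":-5,"turn":0},{"tx":0,"ty":0,"tz":-25,"turn":0},{"tx":0,"ty":0,"tz":-50,"turn":0},{"tx":0,"ty":0,"tz":-65,"turn":0},{"tx":0,"ty":0,"tz":-65,"turn":0}]' 
python3 -m crank '[{"tx":15,"ty":0,"tz":0,"turn":0},{"tx":35,"ty":0,"tz":0,"turn":0},{"tx":46,"ty":0,"tz":0,"turn":0},{"tx":46,"ty":0,"tz":0,"turn":0},{"tx":46,"ty":0,"tz":0,"turn":0}]' 20
python3 -m crank '[{"tx":0,"ty":0,"tz":0,"turn":0},{"tx":0,"ty":0,"tz":15,"turn":0},{"tx":0,"ty":0,"tz":40,"turn":0},{"tx":0,"ty":0,"tz":63,"turn":0},{"tx":0,"ty":0,"tz":65,"turn":0}]' 20
python3 - <<'E'
from h import *
im,w=cloud('wrist');P=w.reshape(-1,3);s=ctrl.get_state();M=R.from_rotvec(s['tool_rot']).as_matrix()
cv2.imwrite('pics/w4.png',im[:,:,::-1])
ctrl.get_image('scene');im,_=cloud('scene');print([(np.round(x['xyz'],4).tolist(),round(x['confidence'],2)) for x in ctrl.mark_of('scene','steel_cup')])
go(.5447,-.007,.1006,127)
E
```

```text
time: 20.85
position: [0.5454, -0.007, 0.1667]
tool_rot: [1.398, 2.811, 0.003]
ft_force: [0.1, -0.0, -0.2]
grip_width: 0.872
grip_force: 0.0
time: 21.48
position: [0.5172, 0.029, 0.1655]
tool_rot: [1.4, 2.812, -0.0]
ft_force: [0.5, 0.4, 0.4]
grip_width: 0.391
grip_force: 0.0
time: 22.1
position: [0.5151, 0.0291, 0.0983]
tool_rot: [-1.399, -2.81, 0.005]
ft_force: [0.7, 0.4, 0.3]
grip_width: 0.231
grip_force: 0.0
[([0.5474, -0.0067, 0.0484], 0.36)]
t 22.3 pos [0.5175 0.0296 0.1012] tilt [ 0.001  0.    -1.   ] | tx ty tz [-45.6  -0.4   0.7] turn 0.02
```

View pics/w4.png

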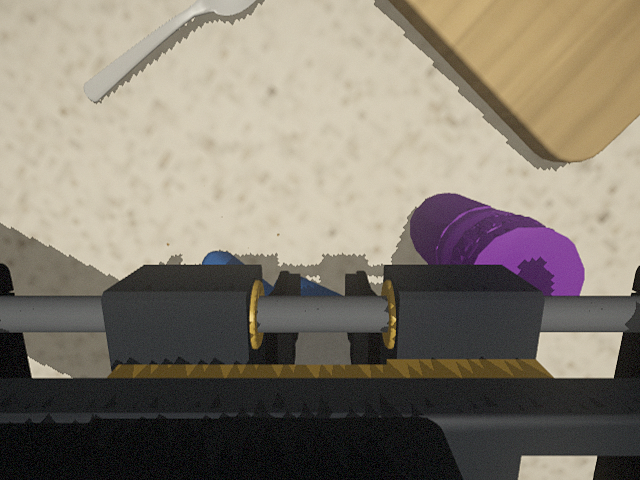

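The picture shows the narrowed fingers at (320,320), clear of the purple jar at (520,250). Now the slow push.

```bash
python3 -m crank '[{"tx":-6,"ty":0,"tz":0,"turn":0},{"tx":-12,"ty":0,"tz":0,"turn":0},{"tx":-17,"ty":0,"tz":0,"turn":0},{"tx":-22,"ty":0,"tz":0,"turn":0},{"tx":-27,"ty":0,"tz":0,"turn":0}]' | grep -E "time|pos|ft"
python3 -m crank '[{"tx":-4,"ty":0,"tz":0,"turn":0},{"tx":-8,"ty":0,"tz":0,"turn":0},{"tx":-12,"ty":0,"tz":0,"turn":0},{"tx":-15,"ty":0,"tz":0,"turn":0},{"tx":-15,"ty":0,"tz":0,"turn":0}]' | grep -E "time|pos|ft"
python3 - <<'E'
from h import *
for c in ('scene','top'):
    im,w=cloud(c)
    print([(np.round(x['xyz'],4).tolist(),round(x['confidence'],2)) for x in ctrl.mark_of(c,'steel_cup')])
go(.5447,-.007,.1006,127)
E
```

```text
time: 22.92
position: [0.5333, 0.008, 0.1005]
ft_force: [-1.0, 1.1, 0.9]
time: 23.55
position: [0.5425, -0.0042, 0.1006]
ft_force: [0.6, 0.6, 0.5]
[([0.5683, -0.0314, 0.0508], 0.42)]
[([0.5721, -0.044, 0.0552], 0.74)]
t 23.75 pos [ 0.5423 -0.004   0.1006] tilt [ 0. -0. -1.] | tx ty tz [-3.8  0.1  0. ] turn 0.02
```

```bash
python3 -m crank '[{"tx":-2,"ty":0,"tz":0,"turn":0},{"tx":-4,"ty":0,"tz":0,"turn":0},{"tx":-5.5,"ty":0,"tz":0,"turn":0},{"tx":-5.5,"ty":0,"tz":0,"turn":0}]' | grep -E "time|pos|ft"
python3 -c "
from h import *
go(.5447,-.007,.1006,127)"
python3 -m crank '[{"tx":5,"ty":0,"tz":0,"turn":0},{"tx":20,"ty":0,"tz":0,"turn":0},{"tx":40,"ty":0,"tz":0,"turn":0},{"tx":45,"ty":0,"tz":-40,"turn":0},{"tx":45,"ty":0,"tz":-95,"turn":0}]' 0
python3 -m crank '[{"tx":50,"ty":0,"tz":-60,"turn":0},{"tx":90,"ty":0,"tz":-100,"turn":0},{"tx":100,"ty":0,"tz":-120,"turn":0},{"tx":100,"ty":0,"tz":-120,"turn":0}]' 0
python3 - <<'E'
from h import *
for c in ('scene','top'):
    im,w=cloud(c);P=w.reshape(-1,3)
    for q in ('steel_cup','pan_top','spout_tip','plunger_top'):print(c,q,[(np.round(x['xyz'],4).tolist(),round(x['confidence'],2)) for x in ctrl.mark_of(c,q)][:2])
    k=P[(abs(P[:,0]-.57)<.045)&(abs(P[:,1]+.04)<.045)&(P[:,2]>.095)&(P[:,2]<.122)];print(len(k),cv2.minEnclosingCircle(k[:,:2].astype(np.float32)),k[:,2].max())
    if c=='scene':cv2.imwrite('pics/s5.png',cv2.resize(im[190:320,240:410],(750,573),interpolation=cv2.INTER_CUBIC)[:,:,::-1])
go(.66,-.035,.30,187)
E
```

```text
time: 24.25
position: [0.5456, -0.0084, 0.1006]
ft_force: [0.1, 1.1, 0.2]
t 24.25 pos [ 0.5456 -0.0084  0.1006] tilt [ 0. -0. -1.] | tx ty tz [ 1.6  0.1 -0. ] turn 0.02
time: 24.88
position: [0.5163, 0.0291, 0.1953]
tool_rot: [-1.395, -2.812, 0.003]
ft_force: [1.3, 1.0, -0.0]
grip_width: 0.006
grip_force: 0.0
time: 25.38
position: [0.4579, 0.1096, 0.3177]
tool_rot: [1.393, 2.814, 0.007]
ft_force: [0.7, 0.1, -0.6]
grip_width: 0.002
grip_force: 0.0
scene steel_cup [([0.5671, -0.0368, 0.0518], 0.8)]
scene pan_top [([0.5709, -0.0382, 0.0552], 0.75), ([0.7717, -0.1982, 0.0014], 0.71)]
scene spout_tip [([0.5704, -0.0471, 0.1807], 0.75), ([0.6594, -0.0347, -0.0002], 0.73)]
scene plunger_top [([0.6622, -0.0344, 0.2196], 0.54)]
101 ((0.5702394843101501, -0.03493306413292885), 0.03272080048918724) 0.12078307068490024
top steel_cup []
top pan_top []
top spout_tip [([0.5693, -0.0473, 0.1793], 0.71)]
top plunger_top [([0.6597, -0.0372, 0.2189], 0.7), ([0.495, 0.3421, 0.0026], 0.48)]Traceback (most recent call last):
  File "<stdin>", line 5, in <module>
    return umr_maximum(a, axis, None, out, keepdims, initial, where)
ValueError: zero-size array to reduction operation maximum which has no identity
```

View pics/s5.png

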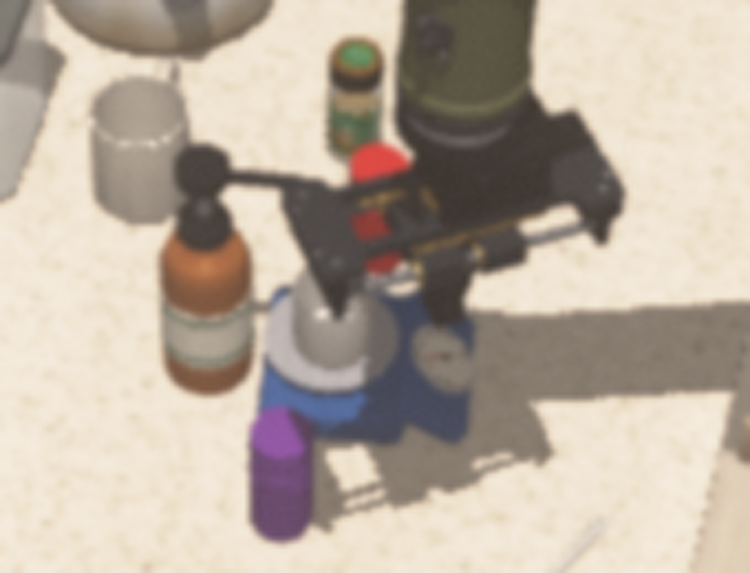

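The cup stands on the pan at (335,320) in the crop, under the spout. One wrist measurement from further back will confirm the centring before I press.

```bash
python3 -c "
from h import *
go(.45,-.05,.40,187)"
python3 -m crank '[{"tx":-20,"ty":-20,"tz":-30,"turn":-2},{"tx":-50,"ty":-40,"tz":-60,"turn":-4},{"tx":-80,"ty":-65,"tz":-80,"turn":-6},{"tx":-105,"ty":-85,"tz":-80,"turn":-8},{"tx":-120,"ty":-102,"tz":-80,"turn":-10}]' | grep pos
python3 -m crank '[{"tx":0,"ty":0,"tz":0,"turn":-2},{"tx":0,"ty":0,"tz":0,"turn":-2}]' | grep -E "time|pos"
python3 look.py w5 steel_cup pan_top spout_tip scale
python3 - <<'E'
from h import *
P=np.load('w.npy').reshape(-1,3)
def circ(p):
    A=np.c_[2*p[:,:2],np.ones(len(p))];x=np.linalg.lstsq(A,(p[:,:2]**2).sum(1),rcond=None)[0];return x[:2],np.sqrt(x[2]+x[0]**2+x[1]**2)
k=P[(abs(P[:,0]-.57)<.06)&(abs(P[:,1]+.04)<.06)&(P[:,2]>.062)&(P[:,2]<.125)]
r=k[k[:,2]>.111]
print(len(k),len(r),k.min(0),k.max(0))
if len(r)>9:print('rim',cv2.minEnclosingCircle(r[:,:2].astype(np.float32)))
w=k[(k[:,2]<.105)&(k[:,2]>.07)]
print('wall',len(w),circ(w))
go(.66,-.035,.30,187)
E
```

```text
t 25.88 pos [0.4581 0.107  0.3151] tilt [-0.001 -0.001 -1.   ] | tx ty tz [-120.5 -101.1  -84.8] turn -11.99
position: [0.4492, -0.0518, 0.3958]
time: 26.75
position: [0.4491, -0.0501, 0.3955]
[-0.94 -0.26  0.81  1.66  0.19  1.66  1.56] [0.65 0.23 0.57]
steel_cup [([0.5657, -0.0385, 0.0572], 0.55)]
pan_top [([0.6649, -0.034, -0.0024], 0.25)]
spout_tip []
scale [([0.5688, -0.0414, -0.0005], 0.66)]
152 17 [ 0.53868196 -0.05249561  0.06228874] [ 0.629818   -0.02497881  0.12364579]
rim ((0.5844274759292603, -0.03372764214873314), 0.04590362310409546)
wall 87 (array([ 0.58394814, -0.03480874]), np.float64(0.04452890352679144))
t 27.0 pos [ 0.4491 -0.0495  0.3955] tilt [-0. -0. -1.] | tx ty tz [-211.1  -11.4   95.4] turn 0.01
```

View pics/w5.png

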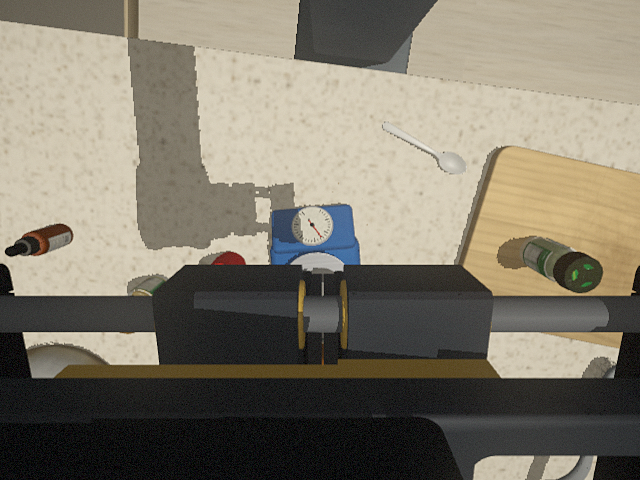

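The picture shows the jar upright on the board at (560,260). The cup's near wall puts its axis at (0.567,-0.038), about 5 mm from the pan's centre and 9 mm from the spout. I go over the pump head with closed fingers.

```bash
python3 -m crank '[{"tx":-45,"ty":-3,"tz":0,"turn":0},{"tx":-95,"ty":-6,"tz":20,"turn":0},{"tx":-145,"ty":-8,"tz":50,"turn":0},{"tx":-190,"ty":-10,"tz":80,"turn":0},{"tx":-211,"ty":-11.5,"tz":100,"turn":0}]' 0 | grep pos
python3 -m crank '[{"tx":0,"ty":0,"tz":15,"turn":0},{"tx":0,"ty":0,"tz":30,"turn":0},{"tx":0,"ty":0,"tz":40,"turn":0},{"tx":0,"ty":0,"tz":40,"turn":0}]' | grep -E "pos|ft|time"
python3 -c "
from h import *
go(.6605,-.035,.244,187)"
```

```text
position: [0.6615, -0.0338, 0.2914]
time: 28.12
position: [0.6592, -0.0347, 0.2556]
ft_force: [-0.1, 0.1, 0.0]
t 28.12 pos [ 0.6592 -0.0347  0.2556] tilt [-0.     0.001 -1.   ] | tx ty tz [-1.2 -0.5 11.6] turn 0.02
```

```bash
python3 -m crank '[{"tx":-1,"ty":0,"tz":6,"turn":0},{"tx":-1,"ty":0,"tz":12,"turn":0},{"tx":-1,"ty":0,"tz":17,"turn":0},{"tx":-1,"ty":0,"tz":22,"turn":0},{"tx":-1,"ty":0,"tz":22,"turn":0}]' | grep -E "pos|ft|time"
python3 -m crank '[{"tx":0,"ty":0,"tz":5,"turn":0},{"tx":0,"ty":0,"tz":10,"turn":0},{"tx":0,"ty":0,"tz":15,"turn":0},{"tx":0,"ty":0,"tz":18,"turn":0},{"tx":0,"ty":0,"tz":18,"turn":0}]' | grep -E "pos|ft|time"
```

```text
time: 28.75
position: [0.661, -0.0349, 0.2341]
ft_force: [-1.9, 0.5, 5.0]
time: 29.38
position: [0.6611, -0.035, 0.2174]
ft_force: [-4.1, 2.0, 11.4]
```

```bash
python3 -m crank '[{"tx":0,"ty":0,"tz":1.5,"turn":0},{"tx":0,"ty":0,"tz":3,"turn":0},{"tx":0,"ty":0,"tz":3,"turn":0}]' | grep -E "pos|ft|time"
python3 -m crank '[{"tx":0,"ty":0,"tz":1.5,"turn":0},{"tx":0,"ty":0,"tz":3,"turn":0},{"tx":0,"ty":0,"tz":3,"turn":0}]' | grep -E "pos|ft|time"
python3 -m crank '[{"tx":0,"ty":0,"tz":1,"turn":0},{"tx":0,"ty":0,"tz":2,"turn":0},{"tx":0,"ty":0,"tz":2,"turn":0}]' | grep -E "pos|ft|time"
```

```text
time: 29.75
position: [0.6611, -0.035, 0.2148]
ft_force: [-3.2, 0.9, 12.0]
time: 30.12
position: [0.6612, -0.035, 0.2143]
ft_force: [-8.5, 2.1, 22.5]
time: 30.5
position: [0.6613, -0.0351, 0.2141]
ft_force: [-10.9, 3.2, 31.5]
```

The pump is at its stop (z 0.2141, force rising sharply). I hold briefly, then release straight up.

```bash
python3 -m crank '[{"tx":0,"ty":0,"tz":0,"turn":0},{"tx":0,"ty":0,"tz":0,"turn":0},{"tx":0,"ty":0,"tz":0,"turn":0},{"tx":0,"ty":0,"tz":0,"turn":0}]' | grep -E "pos|ft|time"
python3 -m crank '[{"tx":0,"ty":0,"tz":-8,"turn":0},{"tx":0,"ty":0,"tz":-16,"turn":0},{"tx":0,"ty":0,"tz":-26,"turn":0},{"tx":0,"ty":0,"tz":-40,"turn":0},{"tx":0,"ty":0,"tz":-80,"turn":0}]' | grep -E "pos|ft|time"
python3 -m crank '[{"tx":30,"ty":0,"tz":-40,"turn":0},{"tx":80,"ty":0,"tz":-60,"turn":0},{"tx":130,"ty":20,"tz":-60,"turn":0},{"tx":170,"ty":60,"tz":-60,"turn":0},{"tx":170,"ty":100,"tz":-60,"turn":0}]' | grep -E "pos|ft|time"
python3 -m crank '[{"tx":0,"ty":0,"tz":0,"turn":0},{"tx":0,"ty":0,"tz":0,"turn":0},{"tx":0,"ty":0,"tz":0,"turn":0},{"tx":0,"ty":0,"tz":0,"turn":0}]' | grep -E "pos|ft|time"
python3 - <<'E'
from h import *
im,w=cloud('scene')
for q in ('steel_cup','plunger_top','spice_jar','spout_tip'):print(q,[(np.round(x['xyz'],4).tolist(),round(x['confidence'],2)) for x in ctrl.mark_of('scene',q)][:3])
cv2.imwrite('pics/s6.png',im[130:430,220:520][:,:,::-1].repeat(2,0).repeat(2,1))
E
```

```text
time: 31.0
position: [0.6613, -0.0351, 0.2142]
ft_force: [-10.9, 2.7, 31.3]
time: 31.62
position: [0.6598, -0.0345, 0.2861]
ft_force: [0.8, 0.6, 0.1]
time: 32.25
position: [0.4782, 0.0418, 0.3496]
ft_force: [0.8, 1.0, 0.4]
time: 32.75
position: [0.4802, 0.042, 0.3473]
ft_force: [0.7, 0.3, -1.0]
steel_cup [([0.5675, -0.0369, 0.0518], 0.62)]
plunger_top [([0.6604, -0.0351, 0.2193], 0.54)]
spice_jar [([0.4907, 0.2553, 0.0242], 0.79), ([0.5707, -0.1695, 0.002], 0.68)]
spout_tip [([0.5689, -0.048, 0.1813], 0.73)]
```

View pics/s6.png

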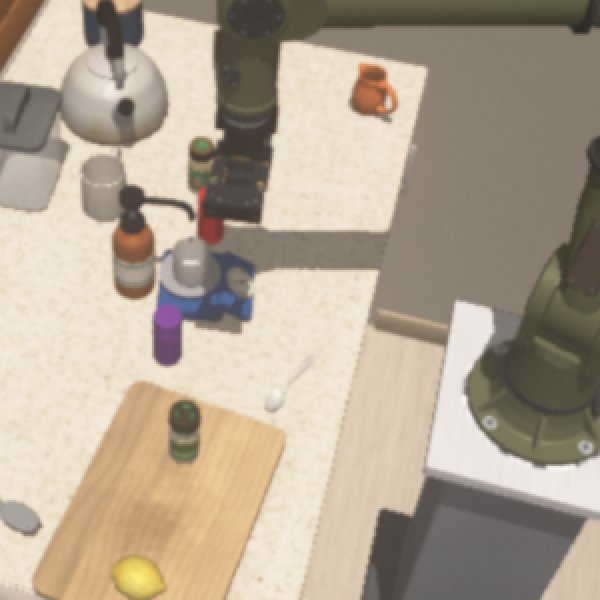

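The picture shows the cup upright on the pan at (192,262), the jar upright on the board at (185,430), the pump head fully up at (130,197), and the arm clear.

```bash
python3 -c "
from bench import ctrl
print(ctrl.close_job())"
```

```text
the job is handed in; nothing more can be done
None
```

I handed the job in at about 33 s of the 69 s limit: the spice jar stands on the board, the cup stands on the pan under the spout (about 5 mm off its centre), and the pump was pressed to its stop, held and is fully up again; no verdict came back.

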